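Pack the chair-repair caddy

TASK

Pack the caddy for a chair repair: lay the awl in the long narrow recess, the sanding block flat in the wide rectangular recess, stand the slim glue bottle in the round metal cup and the thread spool in the small square well beside it. Leave the oak offcut and the long regulator needle, which only look alike, where they lie, and do not knock the bottle over. Finish with everything let go and each thing fully down in its place.

Things in the scene. Friction and masses are not known exactly. Their poses are not given: they have to be found in the camera images.
- caddy: Fixed low wooden tray, 212 mm along its x, 282 mm along its y, rims only 18 mm high, with a thin steel grip outside each end. Three inserts, their recesses lined with thin dark rubber, lie side by side in it at y = +90, 0 and -90 mm. Origin: centre of its underside, on the bench; z up.
- awl_insert: Pale wooden insert, 196 (x) by 88 (y) by 13 mm high, with one long narrow recess, 186 (x) by 44 (y) mm and 7 mm deep, in its middle: the awl's place, either way round. Origin: centre of the underside; the recess floor is 6 mm above it. In any of the caddy's three lanes; x along the lane away from the robot. Fixed.
- block_insert: Pale wooden insert, 196 (x) by 88 (y) by 20 mm high, with one wide rectangular recess, 112 (x) by 76 (y) mm and 14 mm deep, in its middle: the sanding block's place, lengthwise along x. Origin: centre of the underside; the recess floor is 6 mm above it. In any of the caddy's three lanes; x along the lane away from the robot. Fixed.
- pocket_insert: Pale wooden insert, 196 (x) by 88 (y) by 20 mm, in any of the three lanes. Two pockets at y = 0: at x = +48 mm (far) a round metal cup, 60 mm inside, 72 outside, rim 45 mm above the origin: for the bottle; at x = -48 mm (near) a square well, 56 by 56 mm, 14 deep: for the spool. Both floors 6 mm above the origin, the centre of the underside. x along the lane away from the robot. Fixed.
- awl: Awl lying flat on the bench: short thick brown wooden handle with a ferrule and a short spike. 170 mm long along its y, handle 26 mm thick, top 29 mm above the origin; the handle runs from y = -11 to +85 mm, its axis about 15 mm up, the spike to y = -85. About 60 g, best gripped across the handle near y = +30 mm. Origin: middle of its length, at the underside; z up.
- sanding_block: Sanding block: pale wooden block with a thin red-brown abrasive sole underneath, 60 (x) by 96 (y) by 32 mm high: the wider, shorter and lower of the two wooden blocks. About 120 g. Origin: centre of the underside.
- slim_bottle: Slim white glue bottle with a green pointed cap, standing: 44 mm across, 137 mm high, straight body up to 108 mm. About 300 g. Origin: centre of the underside; z up. (A thicker glue bottle at the back of the bench is no part of the job.)
- spool: Standing thread spool wound with beige thread, flanges 38 mm across, 62 mm high, 35 g. Origin: centre of the underside; z up. (The group of spools at the back of the bench is no part of the job.)
- oak_block: Look-alike that stays: plain oak offcut, all one wood, 45 (x) by 110 (y) by 40 mm high: narrower, longer and higher than the sanding block. Loose. Origin: centre of the underside.
- regulator: Look-alike that stays: regulator, a long needle of 230 mm with a slender light wooden handle (22 mm thick), longer and thinner than the awl. Loose, lying along its y. Origin: middle of its length, at the underside.

How it is judged:
By the outcome, as a careful person would: the job done as asked, in the order asked, and still so for the second after the job is handed in, with the robot touching nothing.
It also fails if it takes over 136 s, if anything falls off the work surface, if the arm or the gripper's body presses on something with over 40 N, if the wrist force passes 120 N, or if a joint passes its speed limit or range.

ROBOT

A 6-joint arm with a two-finger parallel gripper is mounted at the origin on a cart in front of the work surface, level with it; the furniture and walls round the work are solid. World frame = base frame: x ahead of the robot, y to its left, z up, the work surface at z = 0. Lengths are in m, angles in rad, forces in N, time in s.
With the tool pointing down it reaches from about 0.3 to 0.825 m from the base axis. Payload 5.4 kg.
Tool frame: the origin (TCP) lies midway between the tips of the shut fingers; the grasp point (between the pads) lies 19 mm behind it; z points along the fingers, y is the line along which they close (so a half turn about z gives the same grasp; the last joint's range is limited). The gripper opens to 92 mm and grips with 3 to 60 N. Pads are 20 mm wide; open, the fingers measure 128 mm over their backs; the gripper's body (75 mm by 189 mm) begins 69 mm behind the grasp point.
Start: joints at [1.12, 0.158, 1.597, -0, 1.386, -0.21], TCP at [0.137, 0.558, 0.215] pointing down, gripper open.
Joint ranges: [-2.91, 2.91], [-0.94, 2.29], [0.18, 2.7], [-1.29, 4.43], [0.17, 2.64], [-3, 3]. Speed limits (rad/s): [2.57, 2.57, 3.14, 3.14, 3.14, 3.14].

INTERFACE

Orientations are given as a unit quaternion [w, x, y, z].
In Python, from plant import manip gives the robot as it stands. The module is installed in compiled form; this text tells all that it offers.
- The arm moves only by the tool apply_moves, never from a script. Its argument "motion" is a list of rows, each a list of 3 entries, a list of its own where there are three numbers: the closure, from 0 (fully open) to 1 (shut), then the shift along the tool's x, y, z in cm, then the turn, a rotation vector about the tool's x, y, z in rad. In form: [[grip, [dx, dy, dz], [ax, ay, az]], ...]. A call has 1 to 8 rows; each row is the pose to reach, as a shift and turn from the pose commanded when the call began, along the tool's axes at that moment; what a row does not reach only later rows make up. A row lasts 1/8 s, in which the tool goes at most 62.5 mm and 10.7 degrees, less where a joint would pass 70% of its speed; a pose out of reach is approached as far as the arm can. A call with a gripper value outside its range is refused whole. The fingers move at their own pace and stop on an object; the grip force is fixed at half the most. Time passes only in rows, so rows that repeat a pose let the fingers close. It gives the time, the measured TCP pose, the force, the opening and the grip force at its end, in the units of the state.
- manip.get_obs(): the state, without advancing time (a new reading comes with each control period).
- manip.camera(name): name is "side" or "top"; returns a dict with "color" (384x512x3 uint8, red, green, blue), "fx", "fy", "cx", "cy" (pixels), "T" (4x4, takes a point from camera to world coordinates). Camera axes: x right, y up, looking along -z (the intrinsics and any distortion apply to the point x, -y, -z); pixel columns grow to the right and rows downward; lengths in m; the calibration is good to about 2 mm. A picture is of the moment at which its call begins. There is no depth.
- manip.close_job(): hands the job in; it is judged then, once.
The state is a dict: "time_s": time; "joint_positions": joint angles; "joint_vel": joint speeds; "joint_torque": joint torques, N m; "tool_pos": TCP position; "orientation": TCP orientation; "force": force on the tool from outside, world axes, zero at the start; "wrist_torque": the same for the moment, N m; "gripper_width": finger opening in m; "finger_force": force on a finger pad.
Only numpy, scipy, OpenCV 4.12 (cv2) and the standard library are available. Lean on these libraries where they do the work, as an engineer would, in place of code of your own. Each camera call takes 0.05 s, during which the arm holds its last target. There are 200 camera calls.

## Working session

There is one attempt and no reset: what is moved stays moved. The work goes in short steps, Python scripts to look and compute and a tool call to move; the robot and the scene stay as the last step left them, time stands still between calls to the robot, and variables do not carry over. Pictures are saved under pics/ and viewed, at most 19 in all, crops included, and the job is handed in when it is done.

Besides the shell and the picture viewer there is one more tool, called by a JSON object that holds its "op" and its "data". apply_moves: Moves the arm, as the interface text tells. Its arguments: {"type":"object","properties":{"motion":{"type":"array"}},"required":["motion"]}

```bash
mkdir -p pics
cat > h.py <<'E'
import numpy as np, cv2
from plant import manip
from scipy.spatial.transform import Rotation as R
def snap(name,fn):
    c=manip.camera(name); cv2.imwrite('pics/'+fn,cv2.cvtColor(c['color'],cv2.COLOR_RGB2BGR)); return c
def ray(c,u,v):
    d=np.array([(u-c['cx'])/c['fx'],-(v-c['cy'])/c['fy'],-1.0]); T=np.array(c['T']); return T[:3,3],T[:3,:3]@d
def onz(c,u,v,z):
    o,d=ray(c,u,v); return o+d*(z-o[2])/d[2]
def proj(c,p):
    T=np.array(c['T']); q=T[:3,:3].T@(np.array(p)-T[:3,3]); return c['cx']-c['fx']*q[0]/q[2], c['cy']+c['fy']*q[1]/q[2]
E
python3 - <<'E'
from h import *
for n in('top','side'):
    c=snap(n,n+'0.png'); print(n,[k for k in c if k!='color'],c['fx'],c['cx'],c['cy'],np.round(c['T'],3).tolist(), {k:c[k] for k in c if k not in('color','T')})
print(manip.get_obs())
E
```

```text
top ['fx', 'fy', 'cx', 'cy', 'T'] 445.24770871065385 261.60919393135697 190.58799575882733 [[-0.004, 0.985, -0.171, 0.298], [-1.0, -0.003, 0.006, -0.044], [0.006, 0.171, 0.985, 1.233], [0.0, 0.0, 0.0, 1.0]] {'fx': 445.24770871065385, 'fy': 445.24770871065385, 'cx': 261.60919393135697, 'cy': 190.58799575882733}
side ['fx', 'fy', 'cx', 'cy', 'T'] 445.426484625491 254.41044432645143 189.9069606043335 [[0.831, 0.226, -0.508, -0.266], [-0.556, 0.306, -0.773, -1.235], [-0.019, 0.925, 0.38, 0.641], [0.0, 0.0, 0.0, 1.0]] {'fx': 445.426484625491, 'fy': 445.426484625491, 'cx': 254.41044432645143, 'cy': 189.9069606043335}
{'time_s': 0.1, 'joint_positions': array([ 1.11990956e+00,  1.58957799e-01,  1.59807866e+00,  1.44239642e-05,
        1.38621588e+00, -2.10083081e-01]), 'joint_vel': array([-6.84659379e-04, -1.29100963e-03, -2.15627897e-03, -6.72408573e-06,
       -8.89435916e-04,  8.48060892e-04]), 'joint_torque': array([-2.90020862e-04, -3.86504138e+01, -3.22960031e+01,  7.02417316e-02,
        3.39488173e-02, -5.31483602e-05]), 'tool_pos': array([0.13688638, 0.55789543, 0.21374709]), 'orientation': array([-2.75989878e-04,  1.20112429e-01,  9.92759949e-01, -7.82634729e-04]), 'force': array([ 0.14132703,  0.08887137, -1.03593257]), 'wrist_torque': array([-0.01973443, -0.04848489, -0.03927885]), 'finger_force': 0.0, 'gripper_width': 0.0921184804667056}
```

View pics/top0.png

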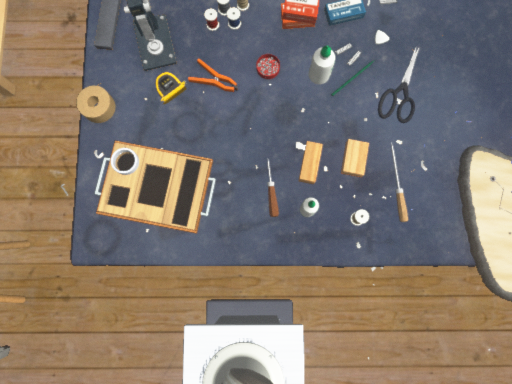

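View pics/side0.png

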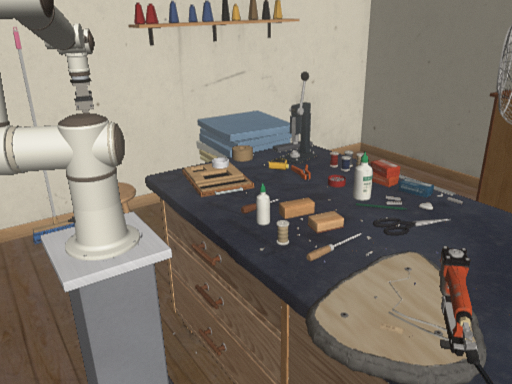

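The top view shows the caddy at about (155,187), with the cup at (124,160). It also shows an awl (271,190), two blocks (311,161) and (356,157), the bottle (311,207), the spool (360,217) and the regulator (401,185). I'll check the calibration against known points and enlarge the area.

Run:
```python
from h import *
for n in('top','side'):
    c=manip.camera(n); print(n,'base',proj(c,[0,0,0]),'tcp',proj(c,[.137,.558,.215]))
    if n=='top':
        im=cv2.cvtColor(c['color'],cv2.COLOR_RGB2BGR)
        a=cv2.resize(im[125:245,80:230],None,fx=5,fy=5,interpolation=cv2.INTER_CUBIC); b=cv2.resize(im[125:245,255:415],None,fx=5,fy=5,interpolation=cv2.INTER_CUBIC)
        cv2.imwrite('pics/ca.png',a);cv2.imwrite('pics/cb.png',b)
    for nm,t,z in (('bottle',(311,200),.13),('spool',(363,216),.062),('cup',(124,160),.05),('tape',(96,104),.05)):
        if n=='top': globals()[nm]=onz(c,*t,z)
        print(nm,np.round(globals()[nm],3),np.round(proj(c,globals()[nm])))
```

```text
top base (np.float64(242.50317275193638), np.float64(383.3353899058385)) tcp (np.float64(-16.546015034662446), np.float64(343.54826607053553))
bottle [ 0.464 -0.175  0.13 ] [311. 200.]
spool [ 0.431 -0.32   0.062] [363. 216.]
cup [0.588 0.323 0.05 ] [124. 160.]
tape [0.749 0.408 0.05 ] [ 96. 104.]
side base (np.float64(103.18417639808399), np.float64(241.39447060186146)) tcp (np.float64(88.46896681364146), np.float64(127.2633080701558))
bottle [ 0.464 -0.175  0.13 ] [263. 184.]
spool [ 0.431 -0.32   0.062] [283. 224.]
cup [0.588 0.323 0.05 ] [220. 160.]
tape [0.749 0.408 0.05 ] [242. 149.]
```

View pics/ca.png

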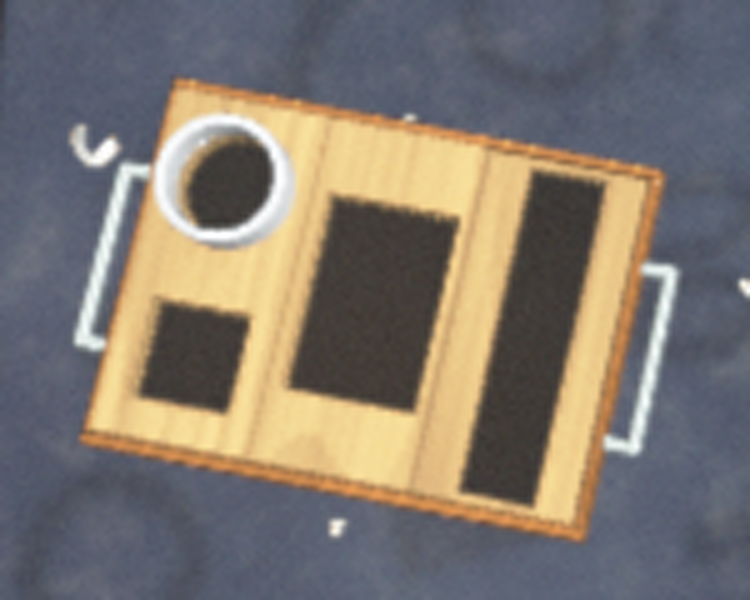

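View pics/cb.png

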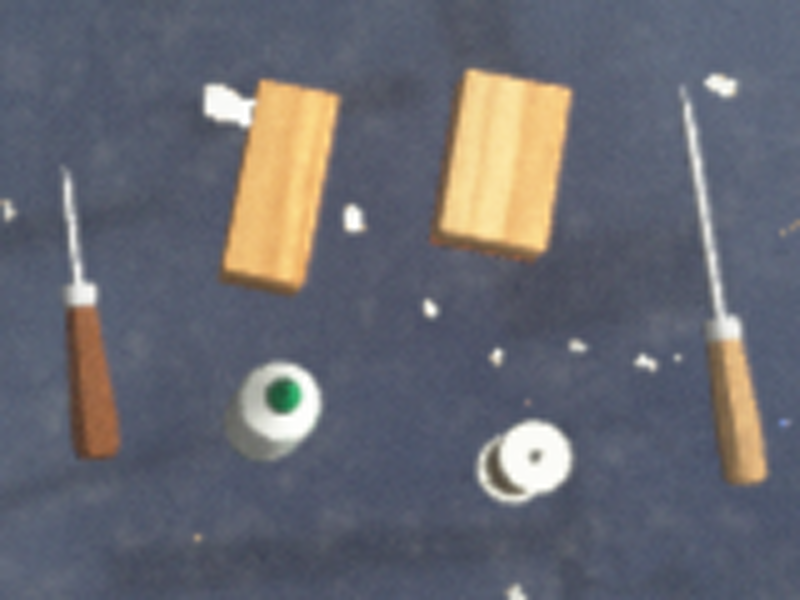

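Run:
```python
from h import *
c=manip.camera('top'); im=c['color']
A=lambda p:(p[0]/5+80-.4,p[1]/5+125-.4); B=lambda p:(p[0]/5+255-.4,p[1]/5+125-.4)
def quad(nm,f,ps,z):
    q=np.array([onz(c,*f(p),z)[:2] for p in ps]); s=[np.linalg.norm(q[i]-q[(i+1)%4]) for i in range(4)]
    lng=(q[0]-q[3])+(q[1]-q[2]); print(nm,'ctr',q.mean(0).round(4),'sides',np.round(s,3),'yaw of x-dir(top edge away)',np.degrees(np.arctan2(lng[1],lng[0])).round(1))
quad('caddy',A,[(178,80),(663,175),(583,540),(85,437)],.018)
for zb in(.004,):
    quad('awlrec',A,[(532,172),(605,183),(534,506),(462,490)],zb+.013)
    quad('blkrec',A,[(335,197),(458,216),(414,411),(288,387)],zb+.02)
    quad('well',A,[(160,298),(250,314),(226,413),(140,395)],zb+.02)
hsv=cv2.cvtColor(im,cv2.COLOR_RGB2HSV)
print('cup rim ctr',onz(c,*A((225,180)),.049).round(4))
quad('oak',B,[(262,80),(341,95),(300,293),(222,278)],.04)
quad('oakt',B,[(262,80),(341,95),(302,280),(224,265)],.04)
quad('sand',B,[(468,69),(573,90),(545,248),(440,228)],.032)
for nm,p,z in (('awl butt',(97,458),.0),('awl buttctr',(98,452),.015),('awl tip',(65,170),.015),('ferr',(79,294),.015),('capball',(285,393),.13),('spool top',(535,456),.062),('spool bot',(507,473),.005)):
    print(nm,onz(c,*B(p),z).round(4))
```

```text
caddy ctr [0.5229 0.2434] sides [0.28  0.208 0.28  0.206] yaw of x-dir(top edge away) -11.3
awlrec ctr [0.5057 0.1565] sides [0.042 0.185 0.041 0.182] yaw of x-dir(top edge away) -10.9
blkrec ctr [0.5237 0.2439] sides [0.07  0.111 0.071 0.109] yaw of x-dir(top edge away) -11.1
well ctr [0.4945 0.3414] sides [0.051 0.056 0.049 0.055] yaw of x-dir(top edge away) -9.7
cup rim ctr [0.5869 0.3215 0.049 ]
oak ctr [ 0.5845 -0.1878] sides [0.045 0.115 0.043 0.115] yaw of x-dir(top edge away) -12.5
oakt ctr [ 0.5881 -0.1884] sides [0.045 0.107 0.043 0.107] yaw of x-dir(top edge away) -12.7
sand ctr [ 0.6018 -0.3143] sides [0.06  0.092 0.059 0.093] yaw of x-dir(top edge away) -12.0
awl butt [ 0.4388 -0.0863  0.    ]
awl buttctr [ 0.4404 -0.0863  0.015 ]
awl tip [ 0.5999 -0.0692  0.015 ]
ferr [ 0.5289 -0.0765  0.015 ]
capball [ 0.4563 -0.1763  0.13  ]
spool top [ 0.432  -0.3161  0.062 ]
spool bot [ 0.4291 -0.3134  0.005 ]
```

```bash
cat >> h.py <<'E'
def goal(p,yaw):
    "shift (cm) and turn to bring TCP to p, tool down, tool y at yaw deg (mod 180)"
    o=manip.get_obs(); w,x,y,z=o['orientation']; R0=R.from_quat([x,y,z,w])
    best=None
    for k in(0,180):
        t=np.radians(yaw+k); ty=np.array([np.cos(t),np.sin(t),0]); tz=np.array([0,0,-1.]); tx=np.cross(ty,tz)
        r=(R0.inv()*R.from_matrix(np.c_[tx,ty,tz])).as_rotvec()
        if best is None or np.linalg.norm(r)<np.linalg.norm(best): best=r
    s=R0.inv().apply(np.array(p)-o['tool_pos'])*100
    print('t',round(o['time_s'],2),'pos',o['tool_pos'].round(4),'w',o['gripper_width'].round(4),'q6',o['joint_positions'][5].round(2),'| shift',s.round(2),'turn',best.round(3))
E
python3 -c "
from h import *
goal([.511,-.0785,.2],102)"
```

```text
Traceback (most recent call last):
  File "h.py", line 21, in goal
    print('t',round(o['time_s'],2),'pos',o['tool_pos'].round(4),'w',o['gripper_width'].round(4),'q6',o['joint_positions'][5].round(2),'| shift',s.round(2),'turn',best.round(3))
                                                                    ^^^^^^^^^^^^^^^^^^^^^^^^
AttributeError: 'float' object has no attribute 'round'
```

```bash
sed -i "s/o\['gripper_width'\].round(4)/round(o['gripper_width'],4)/" h.py
python3 -c "
from h import *
goal([.511,-.0785,.2],102)"
```

```text
t 0.25 pos [0.137  0.5582 0.2142] w 0.0919 q6 -0.21 | shift [-51.5  -52.91   1.45] turn [-0.001 -0.    -0.45 ]
```

{"op": "apply_moves", "data": {"motion": [[0.3, [-3.5, -3.5, 0], [0, 0, -0.05]], [0.3, [-7.5, -7.5, 0], [0, 0, -0.12]], [0.3, [-11.5, -11.5, 0], [0, 0, -0.2]], [0.3, [-15.5, -15.5, 0], [0, 0, -0.3]], [0.3, [-19.5, -20, 0], [0, 0, -0.4]], [0.3, [-23.5, -24, 0], [0, 0, -0.45]], [0.3, [-27.5, -28, 0], [0, 0, -0.45]], [0.3, [-31, -32, 0], [0, 0, -0.45]]]}}

```text
time_s: 1.25
tool_pos: [0.3626, 0.172, 0.2148]
orientation: [0.0, -0.104, 0.995, 0.0]
force: [-0.6, -0.7, -0.1]
gripper_width: 0.0644
finger_force: 0.0
```

```bash
python3 -c "
from h import *
goal([.511,-.0785,.2],102)"
```

```text
t 1.25 pos [0.3626 0.172  0.2148] w 0.0644 q6 -1.64 | shift [ -9.32 -27.58   1.49] turn [-0.     0.001 -0.001]
```

{"op": "apply_moves", "data": {"motion": [[0.3, [-1.5, -4.5, 0], [0, 0, 0]], [0.3, [-3, -9, 0], [0, 0, 0]], [0.3, [-4.5, -13.5, 0.5], [0, 0, 0]], [0.3, [-6, -18, 1], [0, 0, 0]], [0.3, [-8, -23, 1.5], [0, 0, 0]], [0.3, [-9.3, -27.6, 1.5], [0, 0, 0]], [0.3, [-9.3, -27.6, 1.5], [0, 0, 0]], [0.3, [-9.3, -27.6, 1.5], [0, 0, 0]]]}}

```text
time_s: 2.25
tool_pos: [0.5098, -0.0765, 0.1994]
orientation: [-0.0, -0.104, 0.995, 0.0]
force: [-0.1, 0.3, -0.4]
gripper_width: 0.0643
finger_force: 0.0
```

```bash
python3 -c "
from h import *
goal([.511,-.0785,.005],102)
c=snap('top','t1.png'); im=cv2.imread('pics/t1.png'); s=manip.camera('side'); si=cv2.cvtColor(s['color'],cv2.COLOR_RGB2BGR)
cv2.imwrite('pics/m1.png',np.hstack([cv2.resize(im[120:240,210:370],None,fx=2.5,fy=4),cv2.resize(si[130:250,200:360],None,fx=2.5,fy=4)]))"
```

```text
t 2.25 pos [ 0.5098 -0.0765  0.1994] w 0.0643 q6 -2.16 | shift [-0.09 -0.24 19.43] turn [ 0.001 -0.001 -0.   ]
```

View pics/m1.png

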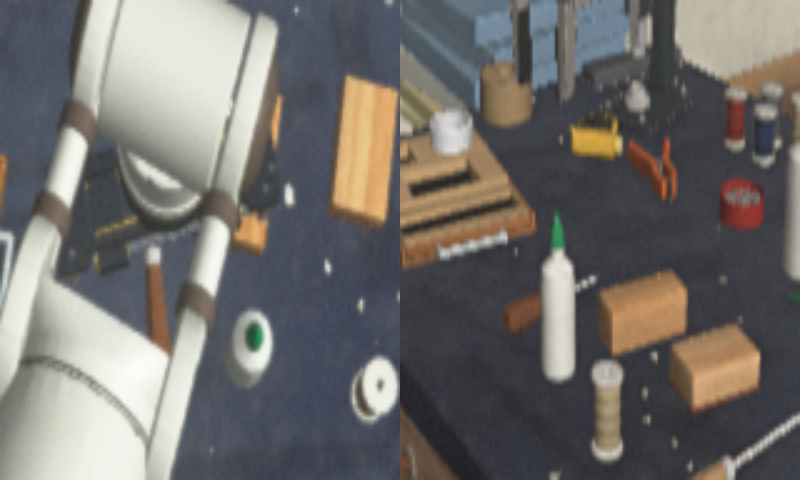

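The gripper is centred over the awl handle, seen at (155,300) in the left half. The bottle at (250,350) stands clear, so I'm descending.

{"op": "apply_moves", "data": {"motion": [[0.3, [-0.1, -0.2, 5], [0, 0, 0]], [0.3, [-0.1, -0.2, 9], [0, 0, 0]], [0.3, [-0.1, -0.2, 13], [0, 0, 0]], [0.3, [-0.1, -0.2, 16], [0, 0, 0]], [0.3, [-0.1, -0.2, 18], [0, 0, 0]], [0.3, [-0.1, -0.2, 19.2], [0, 0, 0]], [0.3, [-0.1, -0.2, 19.2], [0, 0, 0]], [0.3, [-0.1, -0.2, 19.2], [0, 0, 0]]]}}

```text
time_s: 3.35
tool_pos: [0.5124, -0.0788, 0.0086]
orientation: [0.001, -0.105, 0.995, -0.0]
force: [0.7, 0.4, 0.6]
gripper_width: 0.0644
finger_force: 0.0
```

{"op": "apply_moves", "data": {"motion": [[1, [0, 0, 0], [0, 0, 0]], [1, [0, 0, 0], [0, 0, 0]], [1, [0, 0, 0], [0, 0, 0]], [1, [0, 0, 0], [0, 0, 0]], [1, [0, 0, 0], [0, 0, 0]], [1, [0, 0, 0], [0, 0, 0]]]}}

```text
time_s: 4.1
tool_pos: [0.5116, -0.0787, 0.0077]
orientation: [0.0, -0.104, 0.995, 0.0]
force: [0.4, 0.4, 0.7]
gripper_width: 0.0187
finger_force: 29.4
```

{"op": "apply_moves", "data": {"motion": [[1, [0, 0, -1], [0, 0, 0]], [1, [0, 0, -3], [0, 0, 0]], [1, [0, 0, -6], [0, 0, 0]], [1, [0, 0, -9], [0, 0, 0]], [1, [0, 0, -12], [0, 0, 0]], [1, [0, 0, -12], [0, 0, 0]], [1, [0, 0, -12], [0, 0, 0]]]}}

```text
time_s: 4.97
tool_pos: [0.5109, -0.0785, 0.1266]
orientation: [-0.001, -0.104, 0.995, 0.0]
force: [-0.5, -0.0, -0.9]
gripper_width: 0.0188
finger_force: 29.4
```

```bash
python3 -c "
from h import *
goal([.506,.156,.13],73)
s=manip.camera('side'); si=cv2.cvtColor(s['color'],cv2.COLOR_RGB2BGR)
cv2.imwrite('pics/m2.png',cv2.resize(si[90:250,170:370],None,fx=3,fy=3))"
```

```text
t 4.97 pos [ 0.5109 -0.0785  0.1266] w 0.0188 q6 -2.17 | shift [-4.39 23.04 -0.33] turn [ 0.    -0.001  0.506]
```

View pics/m2.png

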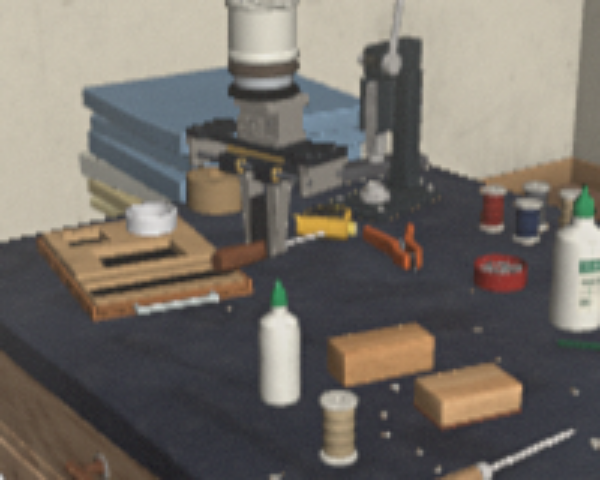

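The awl is held at crop (265,245), with its butt at (215,258) and spike tip at (325,235). The bottle is still upright. I'm working out the awl's heading from these.

```bash
python3 -c "
from h import *
s=manip.camera('side')
f=lambda u,v:(u/3+170,v/3+90)
for z in(.125,.134):
  b=onz(s,*f(215,258),z);t=onz(s,*f(325,235),z);print(b.round(3),t.round(3),np.linalg.norm(b-t),np.degrees(np.arctan2(*(t-b)[[1,0]])))
c=snap('top','t2.png');im=cv2.imread('pics/t2.png');cv2.imwrite('pics/m3.png',cv2.resize(im[110:230,210:330],None,fx=4,fy=4))
"
```

```text
[ 0.456 -0.061  0.125] [ 0.598 -0.073  0.125] 0.14220747126827346 -4.821420398732836
[ 0.444 -0.081  0.134] [ 0.583 -0.093  0.134] 0.13972521816333427 -4.821420398732784
```

View pics/m3.png

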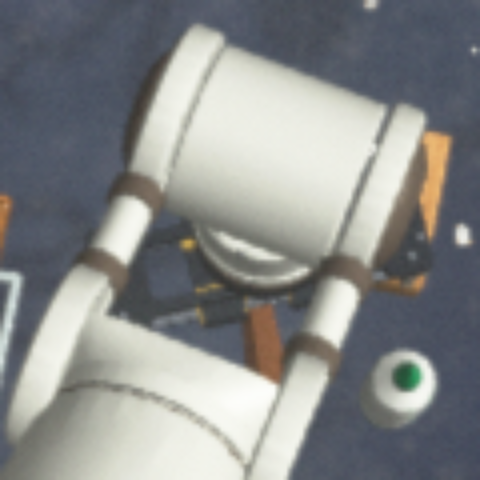

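```bash
python3 -c "
from h import *
s=manip.camera('side')
f=lambda u,v:(u/3+170,v/3+90)
g=np.array([.511,-.0785]);
for h in(8,12):
  a=np.radians(h);n=np.array([-np.sin(a),np.cos(a)])
  for p in((215,258),(325,235)):
    o,d=ray(s,*f(*p)); k=n@(g-o[:2])/(n@d[:2]);P=o+k*d;print(h,P.round(3),round(float((P[:2]-g)@[np.cos(a),np.sin(a)]),3))
"
```

```text
8 [ 0.439 -0.089  0.137] -0.073
8 [ 0.603 -0.066  0.122] 0.093
12 [ 0.435 -0.095  0.14 ] -0.077
12 [ 0.609 -0.058  0.118] 0.1
```

```bash
python3 -c "
from h import *
goal([.494,.158,.11],79)"
```

```text
t 5.17 pos [ 0.5107 -0.0784  0.1262] w 0.0187 q6 -2.17 | shift [-3.28 23.47  1.65] turn [ 0.001 -0.002  0.401]
```

{"op": "apply_moves", "data": {"motion": [[1, [-0.3, 3, 0], [0, 0, 0.05]], [1, [-0.9, 7, 0], [0, 0, 0.15]], [1, [-1.6, 12, 0], [0, 0, 0.25]], [1, [-2.2, 17, 0], [0, 0, 0.35]], [1, [-2.8, 21, 0.8], [0, 0, 0.4]], [1, [-3.3, 23.5, 1.6], [0, 0, 0.4]], [1, [-3.3, 23.5, 1.6], [0, 0, 0.4]], [1, [-3.3, 23.5, 1.6], [0, 0, 0.4]]]}}

```text
time_s: 6.18
tool_pos: [0.495, 0.1574, 0.1114]
orientation: [-0.0, 0.095, 0.995, -0.0]
force: [-0.7, -0.6, 0.5]
gripper_width: 0.0187
finger_force: 29.4
```

```bash
python3 -c "
from h import *
goal([.494,.158,.03],79)
c=snap('top','t3.png');im=cv2.imread('pics/t3.png');s=manip.camera('side'); si=cv2.cvtColor(s['color'],cv2.COLOR_RGB2BGR)
cv2.imwrite('pics/m4.png',np.hstack([cv2.resize(im[110:240,90:230],(400,400)),cv2.resize(si[130:220,180:290],(400,400))]))
"
```

```text
t 6.17 pos [0.495  0.1574 0.1114] w 0.0187 q6 -1.3 | shift [0.11 0.05 8.14] turn [-0.001 -0.     0.001]
```

View pics/m4.png

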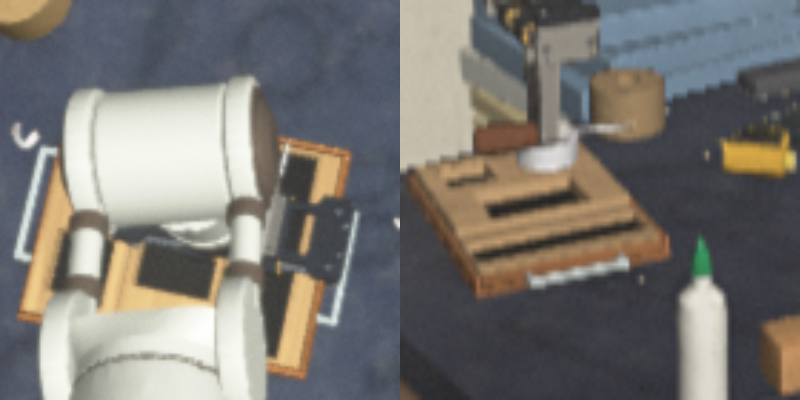

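```bash
python3 -c "
from h import *
s=manip.camera('side')
g=np.array([.495,.1574]);
for h in(-15,-11,-7):
  a=np.radians(h);n=np.array([-np.sin(a),np.cos(a)])
  for p in((201.5,160.4),(244.1,158.1)):
    o,d=ray(s,*p); k=n@(g-o[:2])/(n@d[:2]);P=o+k*d;print(h,P.round(3),round(float((P[:2]-g)@[np.cos(a),np.sin(a)]),3))
"
```

```text
-15 [0.43  0.175 0.121] -0.067
-15 [0.588 0.132 0.11 ] 0.097
-11 [0.428 0.17  0.123] -0.069
-11 [0.592 0.138 0.107] 0.099
-7 [0.425 0.166 0.125] -0.07
-7 [0.596 0.145 0.105] 0.102
```

{"op": "apply_moves", "data": {"motion": [[1, [0.3, 0, 2], [0, 0, 0]], [1, [0.3, 0, 4], [0, 0, 0]], [1, [0.3, 0, 6], [0, 0, 0]], [1, [0.3, 0, 7.5], [0, 0, 0]], [1, [0.3, 0, 8.3], [0, 0, 0]], [1, [0.3, 0, 8.6], [0, 0, 0]], [1, [0.3, 0, 8.6], [0, 0, 0]]]}}

```text
time_s: 7.2
tool_pos: [0.4925, 0.1586, 0.026]
orientation: [0.0, 0.095, 0.995, 0.0]
force: [-0.5, 0.4, 0.1]
gripper_width: 0.0188
finger_force: 29.4
```

{"op": "apply_moves", "data": {"motion": [[1, [0, 0, 0.2], [0, 0, 0]], [1, [0, 0, 0.4], [0, 0, 0]], [1, [0, 0, 0.5], [0, 0, 0]], [1, [0, 0, 0.5], [0, 0, 0]]]}}

```text
time_s: 7.7
tool_pos: [0.492, 0.1586, 0.0205]
orientation: [-0.0, 0.095, 0.995, -0.0]
force: [0.4, -0.1, -0.2]
gripper_width: 0.0187
finger_force: 29.4
```

{"op": "apply_moves", "data": {"motion": [[1, [0, 0, 0.1], [0, 0, 0]], [1, [0, 0, 0.2], [0, 0, 0]], [1, [0, 0, 0.2], [0, 0, 0]]]}}

```text
time_s: 8.07
tool_pos: [0.4923, 0.1586, 0.0194]
orientation: [0.0, 0.095, 0.995, -0.0]
force: [-2.3, 0.4, 6.3]
gripper_width: 0.0187
finger_force: 29.3
```

{"op": "apply_moves", "data": {"motion": [[1, [0, 0, 0.1], [0, 0, 0]], [1, [0, 0, 0.2], [0, 0, 0]], [1, [0, 0, 0.2], [0, 0, 0]]]}}

```text
time_s: 8.45
tool_pos: [0.4925, 0.1586, 0.0191]
orientation: [-0.0, 0.095, 0.995, -0.0]
force: [-9.7, -1.4, 21.2]
gripper_width: 0.0191
finger_force: 29.2
```

{"op": "apply_moves", "data": {"motion": [[1, [0, 0, -0.15], [0, 0, 0]], [1, [0, 0, -0.2], [0, 0, 0]], [0.6, [0, 0, -0.2], [0, 0, 0]], [0.6, [0, 0, -0.2], [0, 0, 0]], [0.5, [0, 0, -0.2], [0, 0, 0]], [0.5, [0, 0, -0.2], [0, 0, 0]]]}}

```text
time_s: 9.2
tool_pos: [0.4933, 0.1592, 0.0194]
orientation: [0.001, 0.095, 0.995, 0.001]
force: [1.5, 4.8, 4.4]
gripper_width: 0.0462
finger_force: 2.7
```

{"op": "apply_moves", "data": {"motion": [[0.5, [0, 0, -3], [0, 0, 0]], [0.4, [0, 0, -8], [0, 0, 0]], [0.2, [0, 0, -13], [0, 0, 0]], [0.15, [0, 0, -18], [0, 0, 0]], [0.15, [0, -6, -18], [0, 0, 0]], [0.15, [0, -12, -18], [0, 0, 0]], [0.15, [0, -18, -18], [0, 0, 0]], [0.15, [0, -24, -18], [0, 0, 0]]]}}

```text
time_s: 10.2
tool_pos: [0.4454, -0.079, 0.198]
orientation: [-0.001, 0.095, 0.995, -0.0]
force: [0.9, 0.0, 0.2]
gripper_width: 0.0782
finger_force: 0.0
```

```bash
python3 -c "
from h import *
goal([.602,-.315,.15],79)
c=snap('top','t4.png');im=cv2.imread('pics/t4.png')
cv2.imwrite('pics/m5.png',cv2.resize(im[120:245,80:230],None,fx=4,fy=4))
"
```

```text
t 10.2 pos [ 0.4454 -0.079   0.198 ] w 0.0782 q6 -1.82 | shift [-19.85 -20.21   4.8 ] turn [-0.001 -0.001  0.001]
```

View pics/m5.png

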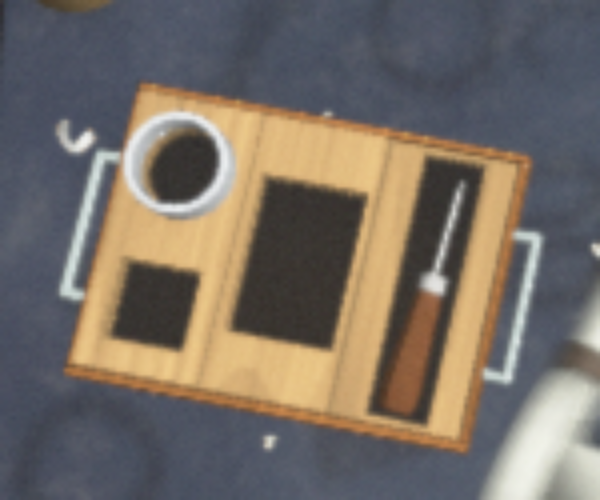

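The awl lies inside its recess, with the butt at (402,405) and the tip at (462,182), margins all round. The sanding block is next.

{"op": "apply_moves", "data": {"motion": [[0.05, [-4, -4, 0], [0, 0, 0]], [0.05, [-8, -8, 0], [0, 0, 0]], [0.05, [-12, -12, 0], [0, 0, 0]], [0.05, [-16, -16, 0], [0, 0, 0]], [0.05, [-19.8, -20.2, 0], [0, 0, 0]], [0.05, [-19.8, -20.2, 2], [0, 0, 0]], [0.05, [-19.8, -20.2, 4.8], [0, 0, 0]], [0.05, [-19.8, -20.2, 4.8], [0, 0, 0]]]}}

```text
time_s: 11.25
tool_pos: [0.6002, -0.3105, 0.1463]
orientation: [-0.004, 0.095, 0.995, 0.002]
force: [-0.4, 0.6, -0.1]
gripper_width: 0.0872
finger_force: 0.0
```

```bash
python3 -c "
from h import *
goal([.602,-.315,.008],78)
c=snap('top','t5.png');im=cv2.imread('pics/t5.png');s=manip.camera('side'); si=cv2.cvtColor(s['color'],cv2.COLOR_RGB2BGR)
cv2.imwrite('pics/m6.png',np.hstack([cv2.resize(im[100:240,280:420],(400,400)),cv2.resize(si[110:260,240:390],(400,400))]))
"
```

```text
t 11.25 pos [ 0.6002 -0.3105  0.1463] w 0.0872 q6 -2.04 | shift [-0.37 -0.46 13.83] turn [ 0.003 -0.008  0.019]
```

View pics/m6.png

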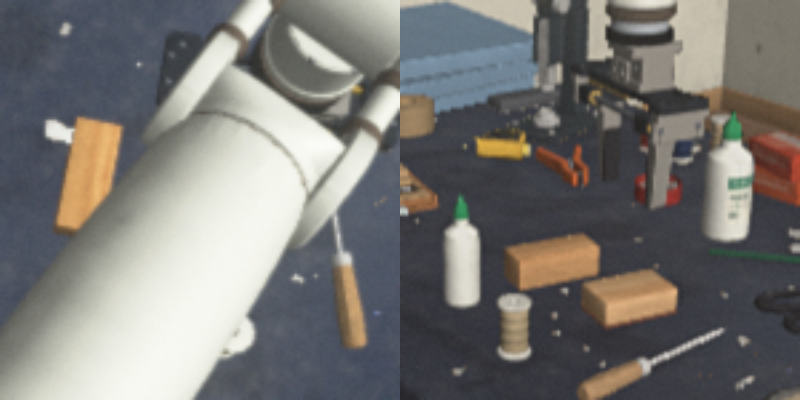

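The fingers straddle the sanding block's line, seen at (630,298) in the right half. The bottle and spool stand clear below the forearm, so I'm descending.

{"op": "apply_moves", "data": {"motion": [[0, [-0.2, -0.4, 3], [0, 0, 0.02]], [0, [-0.2, -0.4, 6], [0, 0, 0.02]], [0, [-0.2, -0.4, 9], [0, 0, 0.02]], [0, [-0.2, -0.4, 12], [0, 0, 0.02]], [0, [-0.2, -0.4, 13.5], [0, 0, 0.02]], [0, [-0.2, -0.4, 13.8], [0, 0, 0.02]], [0, [-0.2, -0.4, 13.8], [0, 0, 0.02]]]}}

```text
time_s: 12.22
tool_pos: [0.6047, -0.3178, 0.0141]
orientation: [0.001, 0.105, 0.994, -0.001]
force: [0.3, -0.6, 0.3]
gripper_width: 0.0918
finger_force: 0.0
```

{"op": "apply_moves", "data": {"motion": [[1, [0, 0, 0], [0, 0, 0]], [1, [0, 0, 0], [0, 0, 0]], [1, [0, 0, 0], [0, 0, 0]], [1, [0, 0, 0], [0, 0, 0]], [1, [0, 0, 0], [0, 0, 0]]]}}

```text
time_s: 12.85
tool_pos: [0.6043, -0.3169, 0.0131]
orientation: [0.0, 0.105, 0.994, 0.0]
force: [0.7, 2.7, 4.1]
gripper_width: 0.0602
finger_force: 30.0
```

{"op": "apply_moves", "data": {"motion": [[1, [0, 0, -1], [0, 0, 0]], [1, [0, 0, -4], [0, 0, 0]], [1, [0, 0, -8], [0, 0, 0]], [1, [0, 0, -13], [0, 0, 0]], [1, [0, 0, -18], [0, 0, 0]], [1, [0, 0, -18], [0, 0, 0]], [1, [0, 0, -18], [0, 0, 0]]]}}

```text
time_s: 13.72
tool_pos: [0.6032, -0.3172, 0.1914]
orientation: [-0.001, 0.105, 0.994, 0.0]
force: [-0.2, 0.8, -2.2]
gripper_width: 0.0603
finger_force: 30.0
```

```bash
python3 -c "
from h import *
goal([.524,.244,.185],79)
s=manip.camera('side'); si=cv2.cvtColor(s['color'],cv2.COLOR_RGB2BGR);cv2.imwrite('pics/m7.png',cv2.resize(si[60:240,200:420],None,fx=3,fy=3))"
```

```text
t 13.72 pos [ 0.6032 -0.3172  0.1914] w 0.0603 q6 -2.02 | shift [19.49 53.21  0.69] turn [ 0.    -0.002 -0.019]
```

View pics/m7.png

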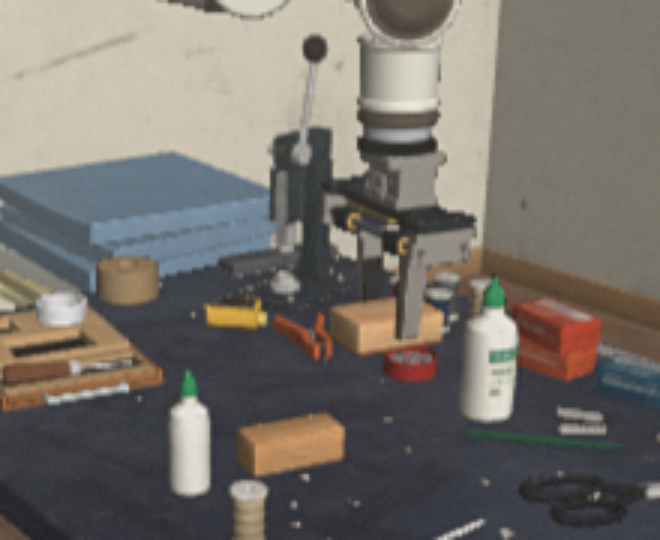

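The sanding block, with its red-brown sole, is held level at crop (385,328). I'm carrying it to its recess.

{"op": "apply_moves", "data": {"motion": [[1, [0.8, 2, 0], [0, 0, 0]], [1, [2.4, 6.5, 0], [0, 0, 0]], [1, [4.2, 11.5, 0], [0, 0, 0]], [1, [6.2, 17, 0], [0, 0, 0]], [1, [8.2, 22.5, 0], [0, 0, 0]], [1, [10.2, 28, 0], [0, 0, 0]], [1, [12.2, 33.5, 0], [0, 0, 0]], [1, [14.2, 39, 0], [0, 0, -0.02]]]}}

```text
time_s: 14.78
tool_pos: [0.5448, 0.0955, 0.1903]
orientation: [-0.002, 0.095, 0.995, -0.0]
force: [0.6, -0.1, -0.9]
gripper_width: 0.0601
finger_force: 30.0
```

```bash
python3 -c "
from h import *
goal([.525,.2435,.08],79)"
```

```text
t 14.78 pos [0.5448 0.0955 0.1903] w 0.0601 q6 -1.42 | shift [ 4.7  14.16 11.03] turn [-0.001 -0.004  0.001]
```

{"op": "apply_moves", "data": {"motion": [[1, [1.6, 5, 0], [0, 0, 0]], [1, [3.2, 10, 0], [0, 0, 0]], [1, [4.7, 14, 1], [0, 0, 0]], [1, [4.7, 14, 4], [0, 0, 0]], [1, [4.7, 14, 8], [0, 0, 0]], [1, [4.7, 14, 11], [0, 0, 0]], [1, [4.7, 14, 11], [0, 0, 0]], [1, [4.7, 14, 11], [0, 0, 0]]]}}

```text
time_s: 15.78
tool_pos: [0.5272, 0.2401, 0.0829]
orientation: [0.0, 0.095, 0.995, -0.0]
force: [0.3, 0.4, -1.0]
gripper_width: 0.06
finger_force: 30.0
```

```bash
python3 -c "
from h import *
goal([.525,.2435,.027],79)
s=manip.camera('side'); si=cv2.cvtColor(s['color'],cv2.COLOR_RGB2BGR);cv2.imwrite('pics/m8.png',cv2.resize(si[110:210,170:290],None,fx=5,fy=5))"
```

```text
t 15.78 pos [0.5272 0.2401 0.0829] w 0.06 q6 -1.16 | shift [0.28 0.29 5.59] turn [-0.     0.     0.001]
```

View pics/m8.png

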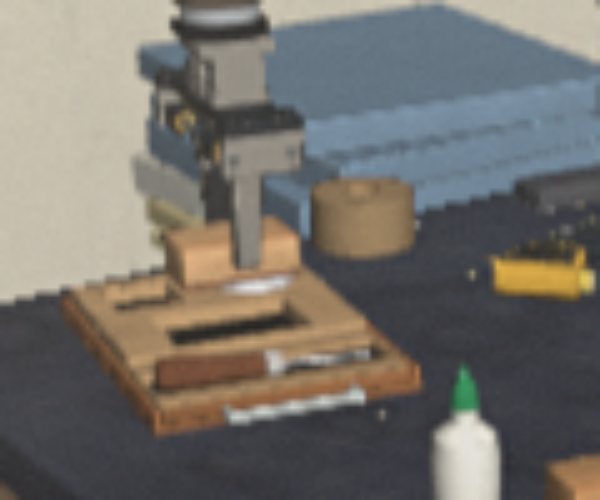

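The block is over its recess. The near finger, at (246,215), sits a few mm past the middle of the block, so I'm biasing by that and lowering.

{"op": "apply_moves", "data": {"motion": [[1, [0, 0.3, 1.5], [0, 0, 0]], [1, [0, 0.3, 3], [0, 0, 0]], [1, [0, 0.3, 4.2], [0, 0, 0]], [1, [0, 0.3, 4.8], [0, 0, 0]], [1, [0, 0.3, 5.3], [0, 0, 0]], [1, [0, 0.3, 5.5], [0, 0, 0]], [1, [0, 0.3, 5.5], [0, 0, 0]]]}}

```text
time_s: 16.7
tool_pos: [0.5278, 0.2432, 0.0278]
orientation: [0.0, 0.095, 0.995, 0.0]
force: [-0.8, 0.3, -1.0]
gripper_width: 0.0604
finger_force: 30.0
```

{"op": "apply_moves", "data": {"motion": [[1, [0, 0, 0.1], [0, 0, 0]], [1, [0, 0, 0.2], [0, 0, 0]], [1, [0, 0, 0.2], [0, 0, 0]]]}}

```text
time_s: 17.08
tool_pos: [0.528, 0.2432, 0.0263]
orientation: [0.0, 0.095, 0.995, 0.0]
force: [-2.4, -0.6, 3.9]
gripper_width: 0.0601
finger_force: 32.5
```

Contact came at the expected height, so the block is within about 1 mm of the floor. Releasing and retreating toward the bottle.

{"op": "apply_moves", "data": {"motion": [[1, [0, 0, -0.1], [0, 0, 0]], [0.25, [0, 0, -0.1], [0, 0, 0]], [0.25, [0, 0, -0.1], [0, 0, 0]], [0.25, [0, 0, -0.1], [0, 0, 0]], [0.25, [0, 0, -3], [0, 0, 0]], [0.25, [0, 0, -9], [0, 0, 0]], [0.25, [0, 0, -15], [0, 0, 0]], [0.25, [0, 0, -19], [0, 0, 0]]]}}

```text
time_s: 18.08
tool_pos: [0.5285, 0.2434, 0.2191]
orientation: [0.002, 0.095, 0.995, 0.001]
force: [0.1, 0.6, 0.1]
gripper_width: 0.069
finger_force: 0.0
```

{"op": "apply_moves", "data": {"motion": [[0.25, [0, -5, 0], [0, 0, 0]], [0.25, [0, -11, 0], [0, 0, 0]], [0.25, [0, -17, 0], [0, 0, 0]], [0.25, [0, -23, 0], [0, 0, 0]], [0.25, [0, -28, 0], [0, 0, 0]], [0.25, [0, -32, 0], [0, 0, 0]], [0.25, [0, -32, 0], [0, 0, 0]]]}}

```text
time_s: 18.95
tool_pos: [0.4666, -0.0731, 0.2157]
orientation: [0.0, 0.097, 0.995, -0.0]
force: [1.1, 0.1, -0.9]
gripper_width: 0.069
finger_force: 0.0
```

```bash
python3 -c "
from h import *
goal([.456,-.176,.2],79)
c=snap('top','t9.png'); s=snap('side','s9.png'); im=cv2.imread('pics/t9.png'); si=cv2.imread('pics/s9.png')
for n,cc in(('top',c),('side',s)):
  h=cv2.cvtColor(cc['color'],cv2.COLOR_RGB2HSV); m=cv2.inRange(h,(60,110,30),(90,255,220)); k,l,st,ce=cv2.connectedComponentsWithStats(m); print(n,[(st[i].tolist(),ce[i].round(1).tolist()) for i in range(1,k) if st[i][4]>8])
cv2.imwrite('pics/m9.png',np.hstack([cv2.resize(im[120:245,80:230],(400,400)),cv2.resize(si[170:245,240:310],(400,400))]))"
```

```text
t 18.95 pos [ 0.4666 -0.0731  0.2157] w 0.069 q6 -1.79 | shift [ -0.96 -10.29   1.58] turn [-0.     0.    -0.003]
top [([322, 45, 9, 12, 81], [326.0, 50.9]), ([332, 62, 40, 33, 96], [351.7, 78.2])]
side [([362, 152, 6, 10, 41], [364.5, 157.8]), ([260, 184, 6, 8, 30], [262.6, 188.2]), ([392, 207, 11, 2, 11], [397.0, 207.8])]
```

View pics/m9.png

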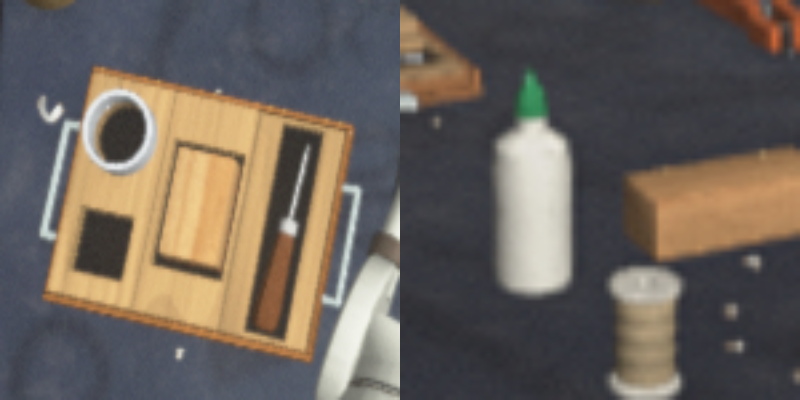

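The sanding block sits square in its recess at (202,210) in the left half. The bottle and spool stand upright on the right. I'm triangulating both.

```bash
python3 -c "
from h import *
a=cv2.imread('pics/top0.png'); h=cv2.cvtColor(a,cv2.COLOR_BGR2HSV); m=cv2.inRange(h,(60,110,30),(90,255,220)); k,l,st,ce=cv2.connectedComponentsWithStats(m); print([ce[i].round(1) for i in range(1,k) if st[i][4]>8])
c=manip.camera('top');s=manip.camera('side')
def tri(p,q):
  o1,d1=ray(c,*p);o2,d2=ray(s,*q);x=np.linalg.lstsq(np.c_[d1,-d2],o2-o1,rcond=None)[0];A=o1+d1*x[0];B=o2+d2*x[1];print(((A+B)/2).round(4),'gap',np.linalg.norm(A-B).round(4))
tri((311.6,203.2),(262.6,188.2)); tri((361.6,215.8),(282.9,223.1))
for z in (.04,.06):  # side body axis col at mid body
  print(onz(s,263.45,170+215*.1875,z).round(3))
goal([.456,-.176,.2],79)
"
```

```text
[array([325.9,  51. ]), array([351.7,  78.1]), array([311.5, 204. ])]
[ 0.4584 -0.1779  0.1192] gap 0.0012
[ 0.4326 -0.3165  0.0621] gap 0.0014
[ 0.465 -0.173  0.04 ]
[ 0.44  -0.208  0.06 ]
t 19.15 pos [ 0.4671 -0.0701  0.2156] w 0.0689 q6 -1.79 | shift [ -0.91 -10.61   1.55] turn [ 0.    -0.     0.002]
```

{"op": "apply_moves", "data": {"motion": [[0, [-0.4, -4, 0], [0, 0, 0]], [0, [-0.8, -8, 0], [0, 0, 0]], [0, [-1.1, -10.7, 0], [0, 0, 0]], [0, [-1.1, -10.7, 0], [0, 0, 0]], [0, [-1.1, -10.7, 0], [0, 0, 0]], [0, [-1.1, -10.7, 0], [0, 0, 0]]]}}

```text
time_s: 19.9
tool_pos: [0.4577, -0.1769, 0.2156]
orientation: [-0.0, 0.094, 0.996, 0.0]
force: [0.5, 0.0, 0.7]
gripper_width: 0.0915
finger_force: 0.0
```

```bash
python3 -c "
from h import *
goal([.458,-.177,.058],79)"
```

```text
t 19.9 pos [ 0.4577 -0.1769  0.2156] w 0.0915 q6 -2.0 | shift [-4.000e-02 -1.000e-02  1.576e+01] turn [ 0.    -0.     0.003]
```

{"op": "apply_moves", "data": {"motion": [[0, [0, 0, 3], [0, 0, 0]], [0, [0, 0, 6], [0, 0, 0]], [0, [0, 0, 9], [0, 0, 0]], [0, [0, 0, 12], [0, 0, 0]], [0, [0, 0, 14], [0, 0, 0]], [0, [0, 0, 15.4], [0, 0, 0]], [0, [0, 0, 15.7], [0, 0, 0]], [0, [0, 0, 15.7], [0, 0, 0]]]}}

```text
time_s: 20.9
tool_pos: [0.4579, -0.1783, 0.0591]
orientation: [0.0, 0.095, 0.995, -0.0]
force: [0.5, -0.4, -0.0]
gripper_width: 0.0916
finger_force: 0.0
```

{"op": "apply_moves", "data": {"motion": [[0.3, [0, 0, 0], [0, 0, 0]], [0.45, [0, 0, 0], [0, 0, 0]], [0.5, [0, 0, 0], [0, 0, 0]], [0.55, [0, 0, 0], [0, 0, 0]], [1, [0, 0, 0], [0, 0, 0]], [1, [0, 0, 0], [0, 0, 0]], [1, [0, 0, 0], [0, 0, 0]]]}}

```text
time_s: 21.78
tool_pos: [0.4575, -0.178, 0.0586]
orientation: [0.0, 0.095, 0.995, 0.0]
force: [0.0, 1.3, 1.6]
gripper_width: 0.0424
finger_force: 30.0
```

{"op": "apply_moves", "data": {"motion": [[1, [0, 0, -0.5], [0, 0, 0]], [1, [0, 0, -2], [0, 0, 0]], [1, [0, 0, -4], [0, 0, 0]], [1, [0, 0, -7], [0, 0, 0]], [1, [0, 0, -10], [0, 0, 0]], [1, [0, 0, -12], [0, 0, 0]], [1, [0, 0, -12], [0, 0, 0]], [1, [0, 0, -12], [0, 0, 0]]]}}

```text
time_s: 22.78
tool_pos: [0.4569, -0.1779, 0.1778]
orientation: [-0.001, 0.095, 0.995, 0.0]
force: [0.1, 0.3, -3.7]
gripper_width: 0.042
finger_force: 29.9
```

```bash
python3 -c "
from h import *
goal([.587,.322,.18],79)"
```

```text
t 22.77 pos [ 0.4569 -0.1779  0.1778] w 0.042 q6 -2.0 | shift [-3.3  51.55 -0.2 ] turn [ 0.    -0.001  0.001]
```

{"op": "apply_moves", "data": {"motion": [[1, [0, 2, 0], [0, 0, 0]], [1, [-0.3, 6, 0], [0, 0, 0]], [1, [-0.6, 10.5, 0], [0, 0, 0]], [1, [-0.9, 15, 0], [0, 0, 0]], [1, [-1.2, 19.5, 0], [0, 0, 0]], [1, [-1.5, 24, 0], [0, 0, 0]], [1, [-1.8, 28.5, 0], [0, 0, 0]], [1, [-2.1, 33, 0], [0, 0, 0]]]}}

```text
time_s: 23.78
tool_pos: [0.5399, 0.1432, 0.1769]
orientation: [-0.001, 0.095, 0.995, -0.0]
force: [0.7, -1.4, -3.1]
gripper_width: 0.042
finger_force: 29.9
```

{"op": "apply_moves", "data": {"motion": [[1, [-0.3, 4.5, 0], [0, 0, 0]], [1, [-0.6, 9, 0], [0, 0, 0]], [1, [-0.9, 13.5, 0], [0, 0, 0]], [1, [-1.2, 17, 0], [0, 0, 0]], [1, [-1.2, 18.5, 0], [0, 0, 0]], [1, [-1.2, 18.5, 0], [0, 0, 0]], [1, [-1.2, 18.5, 0], [0, 0, 0]], [1, [-1.2, 18.5, 0], [0, 0, 0]]]}}

```text
time_s: 24.78
tool_pos: [0.5875, 0.32, 0.1787]
orientation: [-0.0, 0.096, 0.995, -0.0]
force: [-0.1, -0.4, -3.9]
gripper_width: 0.0421
finger_force: 29.9
```

```bash
python3 -c "
from h import *
goal([.587,.322,.074],79)
s=manip.camera('side'); si=cv2.cvtColor(s['color'],cv2.COLOR_RGB2BGR);cv2.imwrite('pics/m10.png',cv2.resize(si[70:200,160:280],None,fx=4,fy=4))"
```

```text
t 24.77 pos [0.5875 0.32   0.1787] w 0.0421 q6 -1.06 | shift [ 0.09  0.19 10.47] turn [-0. -0. -0.]
```

View pics/m10.png

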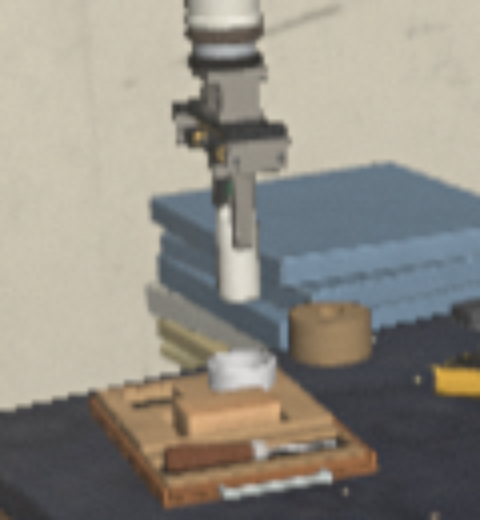

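The bottle hangs upright at crop (237,250), above the cup at (243,362). I'm checking its lateral offset numerically.

```bash
python3 -c "
from h import *
s=manip.camera('side')
f=lambda p:(round((p[0]-160)*4+2),round((p[1]-70)*4+2))
for p in([.5875,.32,.12],[.5875,.32,.19],[.587,.322,.051],[.597,.32,.12]): print(p,f(proj(s,p)))
si=s['color'][70:200,160:280].astype(int)
for r in(272,280,288): print(r,si[r//4,45:75].min(1).tolist())
"
```

```text
[0.5875, 0.32, 0.12] (239, 299)
[0.5875, 0.32, 0.19] (236, 233)
[0.587, 0.322, 0.051] (241, 363)
[0.597, 0.32, 0.12] (247, 298)
272 [83, 84, 90, 98, 108, 102, 99, 91, 81, 82, 144, 171, 190, 203, 207, 208, 205, 199, 183, 156, 81, 76, 78, 75, 80, 108, 120, 118, 118, 118]
280 [82, 80, 82, 81, 82, 86, 94, 102, 101, 75, 138, 168, 185, 201, 210, 208, 208, 198, 188, 158, 83, 78, 79, 78, 81, 106, 118, 122, 125, 115]
288 [77, 77, 79, 80, 80, 79, 78, 79, 78, 82, 134, 167, 185, 196, 204, 207, 207, 199, 189, 160, 87, 73, 81, 83, 78, 81, 76, 78, 83, 95]
```

The bottle is on axis with the grip, measured at 240 px against 239 predicted. Lowering it into the cup.

{"op": "apply_moves", "data": {"motion": [[1, [0.1, 0.2, 2], [0, 0, 0]], [1, [0.1, 0.2, 4], [0, 0, 0]], [1, [0.1, 0.2, 6], [0, 0, 0]], [1, [0.1, 0.2, 8], [0, 0, 0]], [1, [0.1, 0.2, 9.5], [0, 0, 0]], [1, [0.1, 0.2, 10.2], [0, 0, 0]], [1, [0.1, 0.2, 10.4], [0, 0, 0]], [1, [0.1, 0.2, 10.4], [0, 0, 0]]]}}

```text
time_s: 25.88
tool_pos: [0.5874, 0.3235, 0.0753]
orientation: [0.001, 0.095, 0.995, 0.0]
force: [-0.1, 0.9, -3.9]
gripper_width: 0.0419
finger_force: 29.9
```

{"op": "apply_moves", "data": {"motion": [[1, [0, 0, 0.1], [0, 0, 0]], [1, [0, 0, 0.2], [0, 0, 0]], [1, [0, 0, 0.3], [0, 0, 0]], [1, [0, 0, 0.3], [0, 0, 0]]]}}

```text
time_s: 26.38
tool_pos: [0.5868, 0.3233, 0.0715]
orientation: [-0.0, 0.095, 0.995, -0.0]
force: [-1.4, -0.9, -4.0]
gripper_width: 0.0423
finger_force: 29.9
```

{"op": "apply_moves", "data": {"motion": [[1, [0, 0, 0.1], [0, 0, 0]], [1, [0, 0, 0.15], [0, 0, 0]], [1, [0, 0, 0.15], [0, 0, 0]]]}}

```text
time_s: 26.75
tool_pos: [0.5872, 0.3234, 0.0706]
orientation: [0.0, 0.095, 0.995, 0.0]
force: [-0.3, -1.2, -1.0]
gripper_width: 0.0424
finger_force: 29.9
```

{"op": "apply_moves", "data": {"motion": [[0.5, [0, 0, 0], [0, 0, 0]], [0.45, [0, 0, 0], [0, 0, 0]], [0.35, [0, 0, 0], [0, 0, 0]], [0.2, [0, 0, 0], [0, 0, 0]], [0.1, [0, 0, 0], [0, 0, 0]], [0.1, [0, 0, -1], [0, 0, 0]], [0.1, [0, 0, -3], [0, 0, 0]], [0.1, [0, 0, -6], [0, 0, 0]]]}}

```text
time_s: 27.75
tool_pos: [0.5867, 0.3233, 0.1314]
orientation: [-0.0, 0.095, 0.995, -0.0]
force: [0.4, 0.0, -0.3]
gripper_width: 0.0827
finger_force: 0.0
```

{"op": "apply_moves", "data": {"motion": [[0.1, [0, 0, -4], [0, 0, 0]], [0.1, [0, 0, -8], [0, 0, 0]], [0.1, [0, 0, -9], [0, 0, 0]], [0.1, [0, -4, -9], [0, 0, 0]], [0.1, [0.5, -10, -9], [0, 0, 0]], [0.1, [1, -16, -9], [0, 0, 0]], [0.1, [1.5, -22, -9], [0, 0, 0]], [0.1, [2, -28, -9], [0, 0, 0]]]}}

```text
time_s: 28.75
tool_pos: [0.5129, 0.0506, 0.2193]
orientation: [-0.0, 0.095, 0.995, -0.0]
force: [0.5, -0.6, 0.9]
gripper_width: 0.0824
finger_force: 0.0
```

```bash
python3 -c "
from h import *
goal([.4325,-.316,.2],79)
s=snap('side','s11.png'); si=cv2.imread('pics/s11.png');t=cv2.cvtColor(manip.camera('top')['color'],cv2.COLOR_RGB2BGR)
cv2.imwrite('pics/m11.png',np.hstack([cv2.resize(si[110:250,180:340],(480,420)),cv2.resize(t[125:245,80:190],(320,420))]))"
```

```text
t 28.75 pos [0.5129 0.0506 0.2193] w 0.0824 q6 -1.52 | shift [  0.95 -37.52   1.94] turn [-0.    -0.001  0.002]
```

View pics/m11.png

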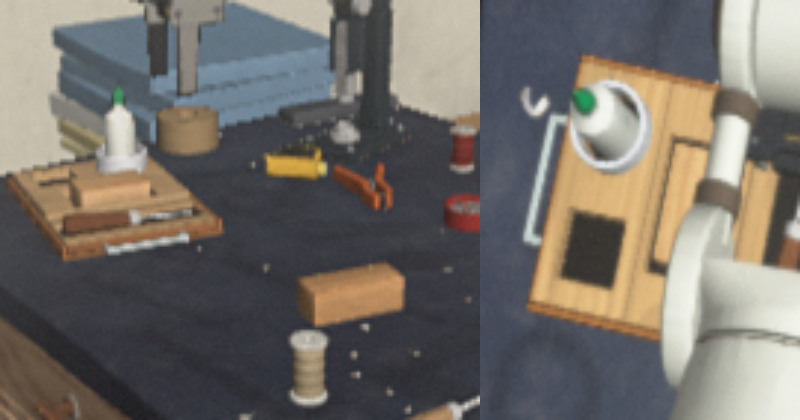

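The bottle stands upright in the cup, at (118,130) in the left half. Now the spool.

{"op": "apply_moves", "data": {"motion": [[0.1, [0.1, -6, 0], [0, 0, 0]], [0.1, [0.3, -12, 0], [0, 0, 0]], [0.1, [0.4, -18, 0], [0, 0, 0]], [0.1, [0.6, -24, 0], [0, 0, 0]], [0.1, [0.7, -30, 0], [0, 0, 0]], [0.1, [0.9, -35, 0], [0, 0, 0]], [0.1, [0.9, -37.5, 0], [0, 0, 0]], [0.1, [0.9, -37.5, 2], [0, 0, 0]]]}}

```text
time_s: 29.85
tool_pos: [0.4347, -0.3163, 0.2007]
orientation: [0.001, 0.096, 0.995, -0.001]
force: [0.2, -0.6, 0.3]
gripper_width: 0.0827
finger_force: 0.0
```

{"op": "apply_moves", "data": {"motion": [[0.1, [0, 0, 2], [0, 0, 0]], [0.1, [0, 0, 5], [0, 0, 0]], [0.1, [0, 0, 8], [0, 0, 0]], [0.1, [0, 0, 9], [0, 0, 0]], [0.1, [0, 0, 9], [0, 0, 0]]]}}

```text
time_s: 30.48
tool_pos: [0.4342, -0.3137, 0.1097]
orientation: [-0.0, 0.095, 0.995, 0.001]
force: [0.5, -0.5, -0.4]
gripper_width: 0.0829
finger_force: 0.0
```

```bash
python3 -c "
from h import *
goal([.4325,-.316,.023],79)"
```

```text
t 30.48 pos [ 0.4342 -0.3137  0.1097] w 0.0829 q6 -2.23 | shift [ 0.12 -0.27  8.67] turn [ 0.001 -0.001  0.002]
```

{"op": "apply_moves", "data": {"motion": [[0.1, [0.1, -0.3, 3], [0, 0, 0]], [0.1, [0.1, -0.3, 6], [0, 0, 0]], [0.1, [0.1, -0.3, 8], [0, 0, 0]], [0.1, [0.1, -0.3, 8.6], [0, 0, 0]], [0.1, [0.1, -0.3, 8.6], [0, 0, 0]], [0.1, [0.1, -0.3, 8.6], [0, 0, 0]]]}}

```text
time_s: 31.22
tool_pos: [0.4335, -0.3179, 0.0256]
orientation: [0.001, 0.095, 0.995, -0.001]
force: [-1.2, -0.2, 0.2]
gripper_width: 0.0828
finger_force: 0.0
```

{"op": "apply_moves", "data": {"motion": [[0.4, [0, 0, 0], [0, 0, 0]], [0.5, [0, 0, 0], [0, 0, 0]], [0.55, [0, 0, 0], [0, 0, 0]], [0.6, [0, 0, 0], [0, 0, 0]], [1, [0, 0, 0], [0, 0, 0]], [1, [0, 0, 0], [0, 0, 0]], [1, [0, 0, 0], [0, 0, 0]]]}}

```text
time_s: 32.1
tool_pos: [0.4327, -0.3169, 0.0241]
orientation: [-0.0, 0.095, 0.995, 0.0]
force: [0.4, 0.3, 0.6]
gripper_width: 0.0341
finger_force: 30.0
```

{"op": "apply_moves", "data": {"motion": [[1, [0, 0, -1], [0, 0, 0]], [1, [0, 0, -4], [0, 0, 0]], [1, [0, 0, -8], [0, 0, 0]], [1, [0, 0, -13], [0, 0, 0]], [1, [0, 0, -17], [0, 0, 0]], [1, [0, 0, -19], [0, 0, 0]], [1, [0, 0, -19], [0, 0, 0]]]}}

```text
time_s: 32.98
tool_pos: [0.4335, -0.318, 0.2166]
orientation: [0.002, 0.095, 0.995, -0.002]
force: [0.0, 0.1, -0.3]
gripper_width: 0.0342
finger_force: 30.0
```

```bash
python3 -c "
from h import *
goal([.494,.341,.21],79)"
```

```text
t 32.98 pos [ 0.4335 -0.318   0.2166] w 0.0342 q6 -2.24 | shift [ 6.56 65.86  0.43] turn [-0.003  0.004  0.001]
```

{"op": "apply_moves", "data": {"motion": [[1, [0.2, 2, 0], [0, 0, 0]], [1, [0.7, 7, 0], [0, 0, 0]], [1, [1.2, 12, 0], [0, 0, 0]], [1, [1.7, 17, 0], [0, 0, 0]], [1, [2.2, 22, 0], [0, 0, 0]], [1, [2.7, 27, 0], [0, 0, 0]], [1, [3.2, 32, 0], [0, 0, 0]], [1, [3.7, 37, 0], [0, 0, 0]]]}}

```text
time_s: 33.98
tool_pos: [0.4647, 0.056, 0.2124]
orientation: [-0.001, 0.095, 0.995, 0.0]
force: [0.4, -0.6, -0.3]
gripper_width: 0.034
finger_force: 30.0
```

{"op": "apply_moves", "data": {"motion": [[1, [0.5, 5, 0], [0, 0, 0]], [1, [1, 10, 0], [0, 0, 0]], [1, [1.5, 15, 0], [0, 0, 0]], [1, [2, 20, 0], [0, 0, 0]], [1, [2.5, 25, 0], [0, 0, 0]], [1, [2.8, 28, 0], [0, 0, 0]], [1, [2.8, 28.6, 0], [0, 0, 0]], [1, [2.8, 28.6, 0], [0, 0, 0]]]}}

```text
time_s: 34.98
tool_pos: [0.4922, 0.3391, 0.213]
orientation: [-0.001, 0.095, 0.995, -0.001]
force: [0.1, -0.1, -0.9]
gripper_width: 0.034
finger_force: 30.0
```

```bash
python3 -c "
from h import *
goal([.494,.341,.1],79)
s=manip.camera('side'); si=cv2.cvtColor(s['color'],cv2.COLOR_RGB2BGR);cv2.imwrite('pics/m12.png',cv2.resize(si[70:200,160:280],None,fx=4,fy=4))
f=lambda p:(round((p[0]-160)*4+2),round((p[1]-70)*4+2))
o=manip.get_obs()['tool_pos']
print(f(proj(s,o+[0,0,-.024])),f(proj(s,o+[0,0,.038])),'well',f(proj(s,[.494,.341,.026])))"
```

```text
t 34.98 pos [0.4922 0.3391 0.213 ] w 0.034 q6 -0.98 | shift [-0.16  0.24 11.3 ] turn [-0.002 -0.002  0.002]
(144, 245) (139, 183) well (155, 398)
```

View pics/m12.png

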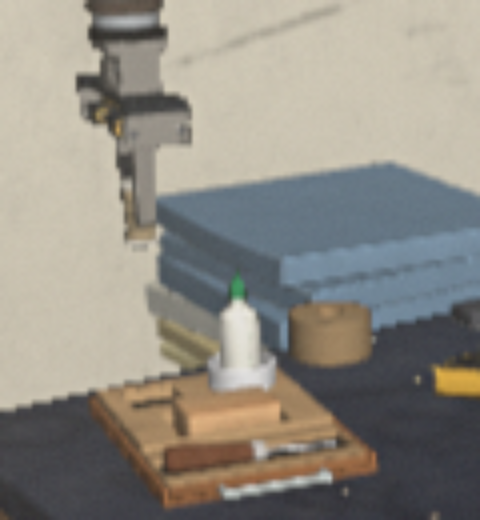

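The spool is held upright at crop (138,235), within a few mm of its predicted place. Lowering it into the square well.

{"op": "apply_moves", "data": {"motion": [[1, [-0.1, 0.2, 3], [0, 0, 0]], [1, [-0.1, 0.2, 6], [0, 0, 0]], [1, [-0.1, 0.2, 9], [0, 0, 0]], [1, [-0.1, 0.2, 12], [0, 0, 0]], [1, [-0.1, 0.2, 14], [0, 0, 0]], [1, [-0.1, 0.2, 15.5], [0, 0, 0]], [1, [-0.1, 0.2, 16.5], [0, 0, 0]], [1, [-0.1, 0.2, 16.8], [0, 0, 0]]]}}

```text
time_s: 36.02
tool_pos: [0.4947, 0.3411, 0.0459]
orientation: [-0.0, 0.095, 0.995, -0.0]
force: [-0.6, 0.6, -1.2]
gripper_width: 0.0338
finger_force: 30.0
```

{"op": "apply_moves", "data": {"motion": [[1, [0, 0, 0.3], [0, 0, 0]], [1, [0, 0, 0.6], [0, 0, 0]], [1, [0, 0, 0.7], [0, 0, 0]], [1, [0, 0, 0.7], [0, 0, 0]]]}}

```text
time_s: 36.52
tool_pos: [0.4946, 0.3412, 0.0392]
orientation: [0.0, 0.095, 0.995, 0.0]
force: [0.1, 0.2, 0.1]
gripper_width: 0.0344
finger_force: 30.0
```

{"op": "apply_moves", "data": {"motion": [[1, [0, 0, 0.1], [0, 0, 0]], [1, [0, 0, 0.2], [0, 0, 0]], [1, [0, 0, 0.3], [0, 0, 0]], [1, [0, 0, 0.3], [0, 0, 0]]]}}

```text
time_s: 37.02
tool_pos: [0.4946, 0.3412, 0.0361]
orientation: [-0.0, 0.095, 0.995, -0.0]
force: [0.2, 0.1, -0.4]
gripper_width: 0.0338
finger_force: 30.0
```

{"op": "apply_moves", "data": {"motion": [[1, [0, 0, 0.05], [0, 0, 0]], [1, [0, 0, 0.1], [0, 0, 0]], [1, [0, 0, 0.1], [0, 0, 0]]]}}

```text
time_s: 37.4
tool_pos: [0.4951, 0.3414, 0.0358]
orientation: [0.001, 0.095, 0.995, 0.0]
force: [-0.8, -0.8, 5.7]
gripper_width: 0.034
finger_force: 30.0
```

The spool is on the floor. Releasing, rising straight up and clearing away.

{"op": "apply_moves", "data": {"motion": [[0.6, [0, 0, -0.05], [0, 0, 0]], [0.5, [0, 0, -0.05], [0, 0, 0]], [0.4, [0, 0, -0.05], [0, 0, 0]], [0.25, [0, 0, -0.05], [0, 0, 0]], [0.2, [0, 0, -0.05], [0, 0, 0]], [0.2, [0, 0, -2], [0, 0, 0]], [0.2, [0, 0, -6], [0, 0, 0]], [0.2, [0, 0, -11], [0, 0, 0]]]}}

```text
time_s: 38.4
tool_pos: [0.4941, 0.341, 0.1468]
orientation: [-0.0, 0.095, 0.995, -0.0]
force: [0.4, -0.9, -0.4]
gripper_width: 0.0732
finger_force: 0.0
```

{"op": "apply_moves", "data": {"motion": [[0.2, [0, 0, -5], [0, 0, 0]], [0.2, [0, 0, -9], [0, 0, 0]], [0.2, [0, -5, -9], [0, 0, 0]], [0.2, [0, -11, -9], [0, 0, 0]], [0.2, [0, -17, -9], [0, 0, 0]], [0.2, [0, -23, -9], [0, 0, 0]], [0.2, [0, -29, -9], [0, 0, 0]], [0.2, [0, -35, -9], [0, 0, 0]]]}}

```text
time_s: 39.4
tool_pos: [0.4278, -0.0042, 0.2368]
orientation: [0.001, 0.095, 0.995, -0.0]
force: [1.0, -0.4, 0.7]
gripper_width: 0.0736
finger_force: 0.0
```

```bash
python3 -c "
from h import *
s=manip.camera('side'); si=cv2.cvtColor(s['color'],cv2.COLOR_RGB2BGR);t=cv2.cvtColor(manip.camera('top')['color'],cv2.COLOR_RGB2BGR)
cv2.imwrite('pics/m13.png',np.hstack([cv2.resize(si[120:240,160:300],(400,400)),cv2.resize(t[120:245,80:205],(400,400))]))"
```

```text
(no output)
```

View pics/m13.png

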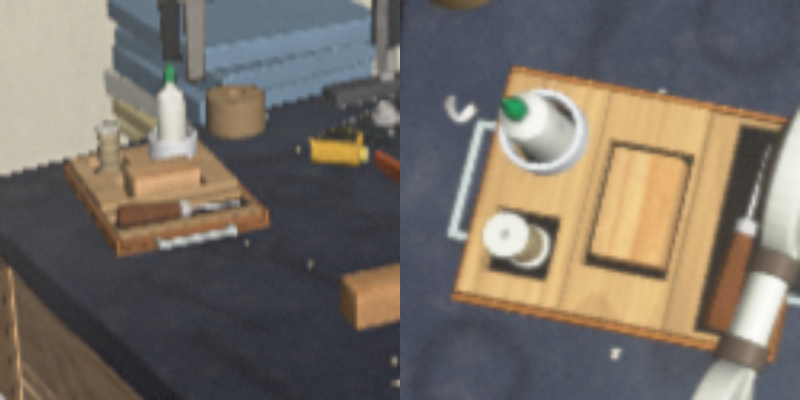

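All four things sit in their places: spool in the well, bottle in the cup, block and awl in their recesses, and the gripper is clear. Handing in.

{"op": "apply_moves", "data": {"motion": [[0.2, [0, 0, 0], [0, 0, 0]], [0.2, [0, 0, 0], [0, 0, 0]], [0.2, [0, 0, 0], [0, 0, 0]]]}}

```text
time_s: 39.88
tool_pos: [0.4284, -0.0012, 0.2352]
orientation: [-0.0, 0.094, 0.996, 0.0]
force: [-0.0, 0.1, -0.2]
gripper_width: 0.0732
finger_force: 0.0
```

```bash
python3 -c "
from plant import manip
print(manip.close_job())"
```

```text
the job is handed in; nothing more can be done
None
```

I packed the caddy and handed the job in at about 40 s: awl, sanding block, bottle and spool were placed in that order, all looked seated and let go in the last pictures, and the oak offcut and regulator were never touched; no verdict came back.

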